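# Put the upper tin away in the bin with the folding lid stay

### The arm

A 6-joint arm with a two-finger parallel gripper is mounted at the origin on the work surface. World frame = base frame: x ahead of the robot, y to its left, z up, the work surface at z = 0. Lengths are in m, angles in rad, forces in N, time in s.
With the tool pointing down it reaches from about 0.375 to 0.9 m from the base axis. Payload 3.1 kg.
Tool frame: the origin (TCP) lies on the centre line of the jaws, within the pads' length; the fingertips stand robot.tip_reach ahead of it and the grasp point (between the pads) lies 8 mm behind it (robot.tip_reach is the distance from the TCP to the fingertips, in m); z points along the fingers, y is the line along which they close (so a half turn about z gives the same grasp; the last joint's range is limited). The gripper opens to 87 mm and grips with 3 to 60 N. Pads are 19 mm wide; open, the fingers measure 117 mm over their backs; the gripper's body (75 mm by 190 mm) begins 51 mm behind the grasp point.
Start: joints at [0.931, 0.527, 1.433, -0, 1.181, -0.178], TCP at [0.278, 0.56, 0.234] pointing down, gripper open.
Joint ranges: [-3.08, 3.08], [-0.75, 2.2], [0.22, 2.44], [-1.43, 4.57], [0, 2.65], [-2.85, 2.85]. Speed limits (rad/s): [2.79, 2.79, 3.14, 3.14, 3.14, 3.14].

### API

Orientations are given as a unit quaternion [x, y, z, w].
In Python, from rig import robot gives the robot as it stands.
- The arm moves only by the tool jog_arm, never from a script. Its argument "motion" is one flat list of numbers, 7 for each row, row after row: the shift along the tool's x, y, z scaled (see below), then the turn, a rotation vector about the tool's x, y, z scaled (see below), then the gripper's target within -1 to 1 (shut at 1, half-way at 0, fully open at -1). In form: [x, y, z, rx, ry, rz, hand, x, y, z, rx, ry, rz, hand, ...]. A call has 1 to 12 rows; each row shifts and turns the commanded pose from where the row before left it, along the tool's axes as they then stand; what a row does not reach is not made up. The controller multiplies each number of a shift by 4 cm and each number of a turn by 4 degrees. A row lasts 1/8 s, in which the tool goes at most 62.5 mm and 10.7 degrees, less where a joint would pass 70% of its speed; a pose out of reach is approached as far as the arm can. A call with a number of a shift or a turn outside -1 to 1 is refused whole. A call with a gripper value outside its range is refused whole. The fingers move at their own pace and stop on an object; "grip_force" is the grip in N (left out, the last holds). Time passes only in rows, so rows that do not move let the fingers close. It gives the time, the measured TCP pose, the force, the opening and the grip force at its end, in the units of the state.
- robot.get_obs(): the state, without advancing time (a new reading comes with each control period).
- robot.camera(name): name is "scene" or "top" or "wrist"; returns the picture (384x512x3 uint8, blue, green, red); there is no depth.
- robot.calibration(name): a dict with "fx", "fy", "cx", "cy" (pixels), "dist_coeffs" ([k1, k2, p1, p2, k3] as OpenCV has them; the pictures are not rectified), "R" (3x3) and "t" (3): a world point X has camera coordinates R X + t; the wrist camera has in their place "T_tool_cam" (4x4, takes a point from camera to tool coordinates, whose origin is the TCP and whose axes are the flange's). Camera axes: x right, y down, z forward; pixel columns grow to the right and rows downward; lengths in m; the calibration is good to about 2 mm. A picture is of the moment at which its call begins: read the wrist's pose just before it. calibration takes no time and is no camera call.
- robot.hand_in(): hands the job in; it is judged then, once.
The state is a dict: "time": time; "q": joint angles; "joint_velocities": joint speeds; "joint_torque": joint torques, N m; "position": TCP position; "tool_rot": TCP orientation; "ft_force": force on the tool from outside, world axes, zero at the start; "moment": the same for the moment, N m; "grip_width": finger opening in m; "grip_force": force on a finger pad.
Only numpy, scipy, OpenCV 4.12 (cv2) and the standard library are available. Lean on these libraries where they do the work, as an engineer would, in place of code of your own. Each camera call takes 0.05 s, during which the arm holds its last target. There are 200 camera calls.

### The job

Put the upper of the two stacked blue tins away in the wooden lidded bin: raise the lid all the way until its folding stay goes over centre and locks, let go of it, and set the tin down upright on the bin's floor without dropping it. Then break the stay's knee towards the bin's front (it carries a red pull for this) and bring the lid down gently and fully shut under control, instead of letting it fall. Leave the lower tin, the jar, the rabbit lantern and the spatula where they stand.

Things in the scene. Friction and masses are not known exactly. Their poses are not given: they have to be found in the camera images.
- bin: Fixed wooden bin standing on the work surface, 200 mm (its x, front to back) x 240 mm (its y) x 110 mm high, open on top, walls and floor 10 mm. Origin: centre of its underside; its x axis points to the back (hinge side, away from the robot), y to its left, z up. A folding steel stay of two links runs outside its right (-y) wall: the links lie 9 to 15 mm outside that wall.
- bin_in (a point): Centre of the upper face of the bin's floor, 10 mm above the work surface; axes as bin. Clear floor space 180 x 220 mm.
- lid_hinge (a point): Middle of the lid's hinge line, on the bin's back upper edge, 110 mm above the work surface; axes as bin. The lid turns about this point's y axis; when closed it lies on the rim from here 200 mm to the front, 240 mm wide, 12 mm thick.
- lid (a joint): Lid opening angle in rad: 0 shut, growing as its front edge rises; the stretched stay stops it at 1.29. The lid weighs 0.34 to 0.59 kg. The hinge is damped, but an unheld lid still falls shut too fast.
- lid_handle (a point): Middle of the lid's handle, a round steel bar 12 mm thick, running 100 mm along the lid's y (two end posts at its ends join it to the lid's front edge), 35 mm in front of the lid's edge, with 29 mm free between (a gripper from above must be opened only part way to have its inner finger fit in there). It lies 235 mm from the hinge line and 6 mm above the lid's underside plane, so 116 mm above the work surface when the lid is shut. Axes turn with the lid.
- stay_knee (a joint): Knee angle of the folding stay in rad: 0 folded (lid shut), 2.61 both links in line (lid as high as it goes), 2.76 locked against its stop, past the line towards the hinge. A weak spring carries the knee past the line once the lid has been raised as far as it goes; the lid's weight then holds it locked. Drawing the knee a few mm to the bin's front past the line breaks the lock.
- stay_foot (a point): Lower pivot of the stay on the bin's right wall, 90 mm in front of the hinge line, 20 mm below it, 129 mm to the right of the bin's middle; axes as bin. The knee moves in a circle of radius 75 mm about this point's y axis. Seen from the bin's right side, with angles counted from the bin's front direction (-x) upward, the knee lies at -0.59 rad with the lid shut, 2.00 when in line and 2.08 when locked.
- stay_pull (a point): Middle of the red pull: a round roller 13 mm thick, 50 mm long, turning freely on the stay's knee and pointing out sideways (bin's -y). This point is its centre, 33 mm outside the stay's plane (42 mm outside the bin's wall), at the height of the knee: 48 mm above the work surface with the lid shut, about 156 mm with the stay locked. The upper link and the lid rise beside it, so a gripper from above should lean outwards.
- tin_top_center (a point): Centre of the upper blue tin (cylinder, diameter 58 mm, 60 mm high, 0.09 to 0.23 kg), which stands on the lower one. z axis up along the tin.
- tin_low_center (a point): Centre of the lower blue tin, same size, standing on the work surface. Leave it.
- jar: Glass jar with clip-on lid, diameter 80 mm, 120 mm high; origin at the centre of its foot. Leave it.
- lantern: White plastic rabbit-shaped lantern, diameter 76 mm, 143 mm high with its two ears; origin at the centre of its foot. Leave it.
- spatula: Wooden spatula lying behind the bin, about 280 mm long; origin under its middle. Leave it.
Mind the look-alikes: they are no part of the job. What is shaped like the part that bears tin_top_center but purple is not meant.

How it is judged:
By the outcome, as a careful person would: the job done as asked, in the order asked, and still so for the second after the job is handed in, with the robot touching nothing.
It also fails if it takes over 72 s, if anything falls off the work surface, if the arm or the gripper's body presses on something with over 40 N, if the wrist force passes 120 N, or if a joint passes its speed limit or range.

## Working session

There is one attempt and no reset: what is moved stays moved. The work goes in short steps, Python scripts to look and compute and a tool call to move; the robot and the scene stay as the last step left them, time stands still between calls to the robot, and variables do not carry over. Pictures are saved under pics/ and viewed, at most 10 in all, crops included, and the job is handed in when it is done.

Besides the shell and the picture viewer there is one more tool, called after "Call:" as name(argument=value, ...) on one line, values as JSON. jog_arm: Moves the arm, as the interface text tells. Shifts and turns lie within -1 to 1; 1 stands for 4 cm of shift or 4 degrees of turn. Its arguments: {"type":"object","properties":{"motion":{"type":"array","items":{"type":"number"}},"grip_force":{"type":"number"}},"required":["motion"]}

```bash
mkdir -p pics; ls
python3 - <<'E'
from rig import robot
import cv2,numpy as np
for n in ("scene","top"):
    cv2.imwrite(f"pics/{n}0.png",robot.camera(n))
    c=robot.calibration(n); print(n,{k:np.round(v,4).tolist() for k,v in c.items()})
print(np.round(robot.calibration("wrist")["T_tool_cam"],3).tolist(), robot.tip_reach)
o=robot.get_obs(); print({k:np.round(v,3).tolist() for k,v in o.items()})
E
```

```text
pics
scene {'fx': 450.3835, 'fy': 450.3835, 'cx': 262.212, 'cy': 192.6391, 'dist_coeffs': [-0.0827, 0.0, 0.0, 0.0, 0.0], 'R': [[0.2403, 0.9706, -0.0123], [0.793, -0.2036, -0.5742], [-0.5599, 0.1282, -0.8186]], 't': [-0.1053, -0.4094, 1.6417]}
top {'fx': 401.4732, 'fy': 401.4732, 'cx': 251.0611, 'cy': 190.0303, 'dist_coeffs': [-0.0337, 0.0, 0.0, 0.0, 0.0], 'R': [[-0.019, -0.9998, -0.0003], [-0.9949, 0.019, -0.0993], [0.0993, -0.0016, -0.9951]], 't': [-0.0068, 0.5855, 1.1688]}
[[-0.0, -0.965, -0.262, 0.073], [1.0, 0.0, -0.002, -0.0], [0.001, -0.262, 0.965, -0.152], [0.0, 0.0, 0.0, 1.0]] 0.011
{'time': 0.1, 'q': [0.932, 0.528, 1.434, 0.0, 1.181, -0.178], 'joint_velocities': [0.001, -0.002, -0.001, -0.0, 0.002, -0.001], 'joint_torque': [-0.0, -44.098, -17.715, 0.063, 0.053, -0.0], 'position': [0.277, 0.559, 0.233], 'tool_rot': [0.228, 0.974, -0.001, -0.0], 'ft_force': [0.465, -0.081, 0.471], 'moment': [-0.048, 0.01, -0.043], 'grip_force': 0.0, 'grip_width': 0.087}
```

View pics/scene0.png

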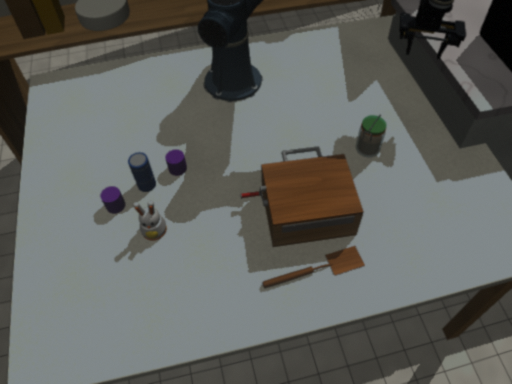

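View pics/top0.png

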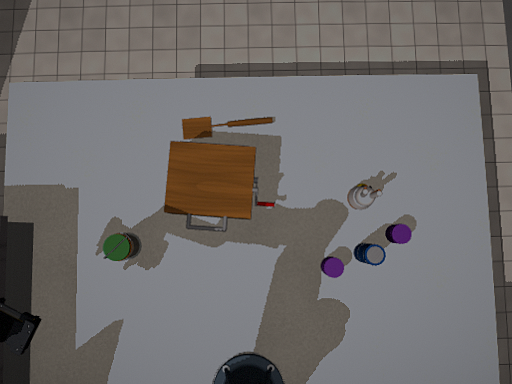

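The top view shows the bin's lid with corners near (171,142), (256,147), (252,219) and (165,211). The handle is at (207,226) and the red pull at (266,205). Three things are tin-shaped: purple at (333,267), purple at (399,233), and the blue stack at (372,254). Only the blue stack fits the description. I'll confirm it in an enlarged crop and measure.

```bash
cat > h.py <<'E'
import cv2,numpy as np
from scipy.spatial.transform import Rotation as Rn
from rig import robot
def ray(name,px,obs=None):
    c=robot.calibration(name)
    K=np.array([[c["fx"],0,c["cx"]],[0,c["fy"],c["cy"]],[0,0,1.]])
    n=cv2.undistortPoints(np.array([[px]],float),K,np.array(c["dist_coeffs"],float)).ravel()
    d=np.array([n[0],n[1],1.])
    if name=="wrist":
        T=np.array(c["T_tool_cam"]);R0=Rn.from_quat(obs["tool_rot"]).as_matrix()
        return np.array(obs["position"])+R0@T[:3,3], R0@T[:3,:3]@d
    R=np.array(c["R"]);t=np.array(c["t"])
    return -R.T@t, R.T@d
def plane(name,px,z,obs=None):
    o,d=ray(name,px,obs); return o+d*(z-o[2])/d[2]
E
python3 - <<'E'
from h import *
im=cv2.imread("pics/top0.png")
a=cv2.resize(im[130:240,155:285],None,fx=4,fy=4,interpolation=cv2.INTER_CUBIC)
b=cv2.resize(im[215:285,310:420],None,fx=4,fy=4,interpolation=cv2.INTER_CUBIC)
s=cv2.imread("pics/scene0.png"); s=cv2.resize(s[130:250,90:200],(275,300),interpolation=cv2.INTER_CUBIC)
o=np.zeros((600,800,3),np.uint8); o[:a.shape[0],:a.shape[1]]=a; 
o[:300,522:797]=s; b=cv2.resize(b,None,fx=.6,fy=.9); o[310:310+b.shape[0],522:522+b.shape[1]]=b
cv2.imwrite("pics/crop1.png",o)
for p in [(171,142),(256,147),(252,219),(165,211)]: print("lid",p,plane("top",p,.122).round(3))
print("handle",plane("top",(207,228),.116).round(3)); print("pull",plane("top",(266,205),.048).round(3))
print("tin",plane("top",(374.5,255),.12).round(3)); print("tin scene",plane("scene",(138,159),.12).round(3))
E
```

```text
lid (171, 142) [0.715 0.203 0.122]
lid (256, 147) [ 0.696 -0.034  0.122]
lid (252, 219) [ 0.496 -0.019  0.122]
lid (165, 211) [0.523 0.219 0.122]
handle [0.474 0.105 0.116]
pull [ 0.538 -0.061  0.048]
tin [ 0.392 -0.351  0.12 ]
tin scene [ 0.391 -0.353  0.12 ]
```

View pics/crop1.png

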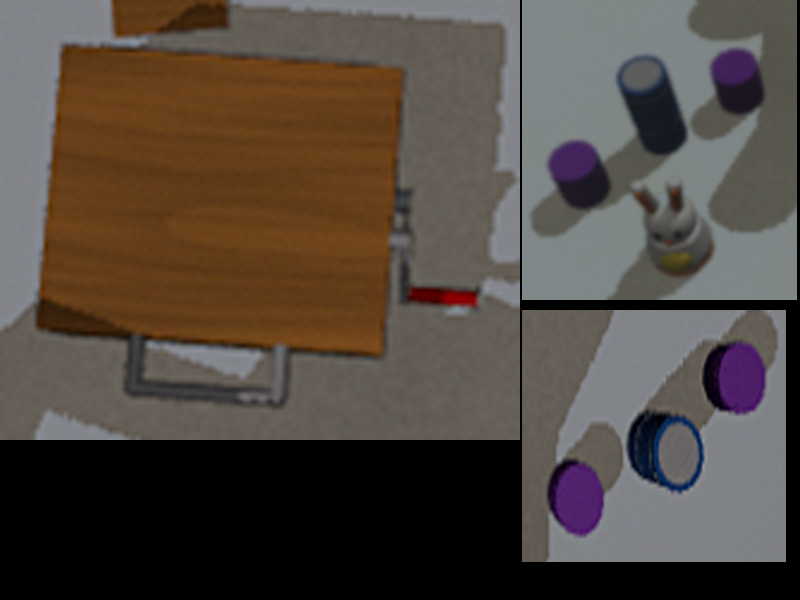

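The crop confirms it: only the stack at (372,254) is blue, and both purple tins are single look-alikes. The measured handle and pull agree with the bin geometry to within 5 mm, giving centre (0.607, 0.092) and yaw -0.08. Next I'll write a row-planning helper and go above the handle.

```bash
cat >> h.py <<'E'
C=np.array([.6075,.092]);YAW=-.08
def bw(x,y,z): # bin frame -> world
    c,s=np.cos(YAW),np.sin(YAW); return np.array([C[0]+c*x-s*y,C[1]+s*x+c*y,z])
def ori(yaw,lean=0.):
    """tool y at world yaw (deg), z down; lean: top tilts about tool y (deg)"""
    y=np.array([np.cos(np.radians(yaw)),np.sin(np.radians(yaw)),0]);z=np.array([0,0,-1.])
    return Rn.from_matrix(np.c_[np.cross(y,z),y,z])*Rn.from_euler('y',lean,degrees=True)
def rows(way,start=None,hand=0.):
    """way: list of (pos,Rot,nrows); prints scaled tool-frame rows, in lines of 12"""
    if start is None:
        o=robot.get_obs();start=(np.array(o["position"]),Rn.from_quat(o["tool_rot"]))
    p,R=start;out=[]
    for P,Q,n in way:
        for k in range(n):
            d=R.inv().apply(np.array(P)-p)/(n-k)/.04
            r=(R.inv()*Q).as_rotvec(degrees=True)/(n-k)/4
            d=d.round(2);r=r.round(2)
            if max(abs(d).max(),abs(r).max())>1: print("TOO BIG",d,r)
            p=p+R.apply(d*.04);R=R*Rn.from_rotvec(r*4,degrees=True)
            out.append([*d,*r,hand])
    out=np.array(out)+0.
    for i in range(0,len(out),12): print("["+", ".join("%g"%v for v in out[i:i+12].ravel())+"]")
    return p,R
def st():
    o=robot.get_obs();R=Rn.from_quat(o["tool_rot"]).as_matrix()
    print("t",o["time"],"p",np.round(o["position"],4),"y",R[:,1].round(3),"z",R[:,2].round(3),"F",np.round(o["ft_force"],1),"w",round(o["grip_width"],4),"g",o["grip_force"],"q",np.round(o["q"],2))
E
python3 - <<'E'
from h import *
h=bw(-.135,0,.116);print(h)
rows([([h[0],h[1],.185],ori(-4.6),18)],hand=.4)
E
```

```text
[0.47293177 0.10278848 0.116     ]
[-0.53, -0.45, 0.07, 0, 0, 0.95, 0.4, -0.55, -0.41, 0.07, 0, 0, 0.95, 0.4, -0.58, -0.37, 0.07, 0, 0, 0.95, 0.4, -0.6, -0.33, 0.07, 0, 0, 0.95, 0.4, -0.62, -0.29, 0.07, 0, 0, 0.95, 0.4, -0.64, -0.25, 0.07, 0, 0, 0.95, 0.4, -0.66, -0.21, 0.07, 0, 0, 0.95, 0.4, -0.67, -0.17, 0.06, 0, 0, 0.95, 0.4, -0.68, -0.12, 0.07, 0, 0, 0.94, 0.4, -0.69, -0.08, 0.06, 0, 0, 0.95, 0.4, -0.69, -0.03, 0.07, 0, 0, 0.94, 0.4, -0.69, 0.02, 0.06, 0, 0, 0.95, 0.4]
[-0.69, 0.06, 0.07, 0, 0, 0.94, 0.4, -0.68, 0.11, 0.06, 0, 0, 0.95, 0.4, -0.67, 0.15, 0.07, 0, 0.01, 0.94, 0.4, -0.66, 0.19, 0.06, -0.01, 0, 0.95, 0.4, -0.65, 0.24, 0.07, 0, 0.01, 0.94, 0.4, -0.63, 0.28, 0.06, -0.01, 0, 0.95, 0.4]
```

Call:
jog_arm(motion=[-0.53,-0.45,0.07,0,0,0.95,0.4,-0.55,-0.41,0.07,0,0,0.95,0.4,-0.58,-0.37,0.07,0,0,0.95,0.4,-0.6,-0.33,0.07,0,0,0.95,0.4,-0.62,-0.29,0.07,0,0,0.95,0.4,-0.64,-0.25,0.07,0,0,0.95,0.4,-0.66,-0.21,0.07,0,0,0.95,0.4,-0.67,-0.17,0.06,0,0,0.95,0.4,-0.68,-0.12,0.07,0,0,0.94,0.4,-0.69,-0.08,0.06,0,0,0.95,0.4,-0.69,-0.03,0.07,0,0,0.94,0.4,-0.69,0.02,0.06,0,0,0.95,0.4])

```text
time: 1.6
position: [0.4083, 0.2546, 0.2008]
tool_rot: [0.588, 0.809, -0.0, -0.0]
ft_force: [0.1, 1.1, -0.3]
grip_width: 0.0263
grip_force: 0.0
```

Call:
jog_arm(motion=[-0.69,0.06,0.07,0,0,0.94,0.4,-0.68,0.11,0.06,0,0,0.95,0.4,-0.67,0.15,0.07,0,0.01,0.94,0.4,-0.66,0.19,0.06,-0.01,0,0.95,0.4,-0.65,0.24,0.07,0,0.01,0.94,0.4,-0.63,0.28,0.06,-0.01,0,0.95,0.4,0,0,0,0,0,0,0.4])

```text
time: 2.48
position: [0.474, 0.1021, 0.1852]
tool_rot: [0.736, 0.677, 0.001, -0.0]
ft_force: [0.7, -0.3, -0.4]
grip_width: 0.0258
grip_force: 0.0
```

Run:
```python
from h import *
st(); o=robot.get_obs(); im=robot.camera("wrist"); cv2.imwrite("pics/w1.png",im)
import pickle; pickle.dump(dict(o),open("w1.pkl","wb"))
```

```text
t 2.475 p [0.474  0.1021 0.1852] y [ 0.997 -0.083  0.001] z [ 0.001  0.001 -1.   ] F [ 0.7 -0.3 -0.4] w 0.0258 g 0.0 q [-0.02  0.41  1.83  0.    0.9   0.06]
```

View pics/w1.png

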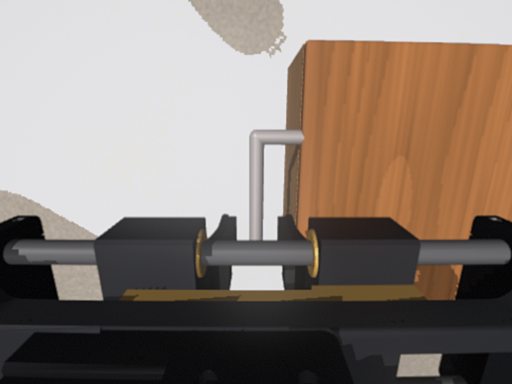

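The wrist picture shows the bar at column 257, between the fingers, running parallel to the pads. The lid's edge is at column 303, and the bar's corner at (256,136).

Run:
```python
from h import *
import pickle;o=pickle.load(open("w1.pkl","rb"))
print(plane("wrist",(257,200),.116,o),plane("wrist",(257,145),.116,o), "lid corner",plane("wrist",(306,43),.122,o), bw(-.1,.12,0))
rows([([.4735,.1025,.104],ori(-4.6),6)],hand=.4)
```

```text
[0.47303275 0.10386417 0.116     ] [0.47687278 0.15015884 0.116     ] lid corner [0.51807939 0.22065425 0.122     ] [0.51740959 0.21960767 0.        ]
[0, 0, 0.34, 0, 0, 0, 0.4, 0, 0, 0.34, 0, -0.01, 0, 0.4, 0, 0, 0.34, 0, 0, 0, 0.4, -0.01, 0, 0.34, 0, -0.01, -0.01, 0.4, 0, 0, 0.33, 0, 0, 0, 0.4, -0.01, 0.01, 0.34, 0, -0.01, -0.01, 0.4]
```

Call:
jog_arm(motion=[0,0,0.34,0,0,0,0.4,0,0,0.34,0,0,0,0.4,0,0,0.34,0,0,0,0.4,0,0,0.34,0,0,0,0.4,0,0,0.33,0,0,0,0.4,0,0,0.34,0,0,0,0.4,0,0,0,0,0,0,1,0,0,0,0,0,0,1,0,0,0,0,0,0,1,0,0,0,0,0,0,1], grip_force=25)

```text
time: 3.78
position: [0.4737, 0.1035, 0.1046]
tool_rot: [0.735, 0.678, 0.001, 0.0]
ft_force: [0.2, 1.0, -1.2]
grip_width: 0.0109
grip_force: 24.9
```

Run:
```python
from h import *
st()
o=robot.get_obs();p0=np.array(o["position"]);R=Rn.from_quat(o["tool_rot"])
# bar at grasp: hinge-relative in bin frame (-.235, +.006)
def bar(th): return bw(.1-.235*np.cos(th)+.006*np.sin(th),0,.11+.235*np.sin(th)+.006*np.cos(th))
b0=bar(0)
print(p0-b0)
way=[(p0+bar(t)-b0,R,1) for t in np.linspace(0,1.29,25)[1:]]
rows(way,hand=1)
```

```text
t 3.775 p [0.4737 0.1035 0.1046] y [ 0.997 -0.08   0.002] z [ 0.002  0.001 -1.   ] F [ 0.2  1.  -1.2] w 0.0109 g 24.90176349878311 q [-0.02  0.56  1.9   0.    0.69  0.06]
[ 0.00072624  0.00070694 -0.01143049]
[0, 0.02, -0.32, 0, 0, 0, 1, 0, 0.03, -0.31, 0, 0, 0, 1, 0, 0.05, -0.31, 0, 0, 0, 1, 0, 0.07, -0.31, 0, 0, 0, 1, 0, 0.08, -0.3, 0, 0, 0, 1, 0, 0.1, -0.3, 0, 0, 0, 1, 0, 0.12, -0.3, 0, 0, 0, 1, 0, 0.13, -0.28, 0, 0, 0, 1, 0, 0.15, -0.28, 0, 0, 0, 1, 0.01, 0.16, -0.27, 0, 0, 0, 1, 0, 0.18, -0.27, 0, 0, 0, 1, 0, 0.19, -0.25, 0, 0, 0, 1]
[0, 0.2, -0.24, 0, 0, 0, 1, 0, 0.22, -0.23, 0, 0, 0, 1, 0, 0.22, -0.22, 0, 0, 0, 1, 0, 0.24, -0.21, 0, 0, 0, 1, 0, 0.25, -0.19, 0, 0, 0, 1, 0, 0.26, -0.18, 0, 0, 0, 1, 0, 0.27, -0.16, 0, 0, 0, 1, 0, 0.28, -0.15, 0, 0, 0, 1, 0, 0.29, -0.14, 0, 0, 0, 1, 0, 0.29, -0.12, 0, 0, 0, 1, 0, 0.3, -0.1, 0, 0, 0, 1, 0, 0.3, -0.09, 0, 0, 0, 1]
```

Call:
jog_arm(motion=[0,0.02,-0.32,0,0,0,1,0,0.03,-0.31,0,0,0,1,0,0.05,-0.31,0,0,0,1,0,0.07,-0.31,0,0,0,1,0,0.08,-0.3,0,0,0,1,0,0.1,-0.3,0,0,0,1,0,0.12,-0.3,0,0,0,1,0,0.13,-0.28,0,0,0,1,0,0.15,-0.28,0,0,0,1,0,0.16,-0.27,0,0,0,1,0,0.18,-0.27,0,0,0,1,0,0.19,-0.25,0,0,0,1])

```text
time: 5.28
position: [0.527, 0.0987, 0.2446]
tool_rot: [0.735, 0.678, 0.003, 0.002]
ft_force: [11.0, -1.4, -12.7]
grip_width: 0.0101
grip_force: 25.6
```

Call:
jog_arm(motion=[0,0.2,-0.24,0,0,0,1,0,0.22,-0.23,0,0,0,1,0,0.22,-0.22,0,0,0,1,0,0.24,-0.21,0,0,0,1,0,0.25,-0.19,0,0,0,1,0,0.26,-0.18,0,0,0,1,0,0.27,-0.16,0,0,0,1,0,0.28,-0.15,0,0,0,1,0,0.29,-0.14,0,0,0,1,0,0.29,-0.12,0,0,0,1,0,0.3,-0.1,0,0,0,1,0,0,0,0,0,0,1])

```text
time: 6.78
position: [0.6366, 0.0888, 0.3197]
tool_rot: [0.735, 0.678, -0.001, -0.001]
ft_force: [3.7, -4.6, -15.6]
grip_width: 0.0103
grip_force: 25.8
```

Call:
jog_arm(motion=[0,0.15,-0.05,0,0,0,1,0,0.15,-0.05,0,0,0,1,0,0,0,0,0,0,1])

```text
time: 7.15
position: [0.6474, 0.0878, 0.3232]
tool_rot: [0.735, 0.678, -0.002, -0.002]
ft_force: [2.6, -5.1, -15.3]
grip_width: 0.0101
grip_force: 25.8
```

Call:
jog_arm(motion=[0,0.1,-0.03,0,0,0,1,0,0.1,-0.03,0,0,0,1,0,0,0,0,0,0,1,0,0,0,0,0,0,1])

```text
time: 7.65
position: [0.6498, 0.0876, 0.3239]
tool_rot: [0.735, 0.678, -0.007, -0.006]
ft_force: [-6.9, -5.3, -18.1]
grip_width: 0.01
grip_force: 26.0
```

Run:
```python
from h import *
st()
a=robot.camera("scene");b=robot.camera("top")
cv2.imwrite("pics/lid.png",np.hstack([cv2.resize(a[100:260,220:400],(400,356)),cv2.resize(b[90:270,140:320],(356,356))]))
```

```text
t 7.65 p [0.6498 0.0876 0.3239] y [ 0.997 -0.08  -0.019] z [-0.019 -0.001 -1.   ] F [ -6.9  -5.3 -18.1] w 0.01 g 25.963272750377655 q [-0.04  0.5   1.22 -0.    1.44  0.04]
```

View pics/lid.png

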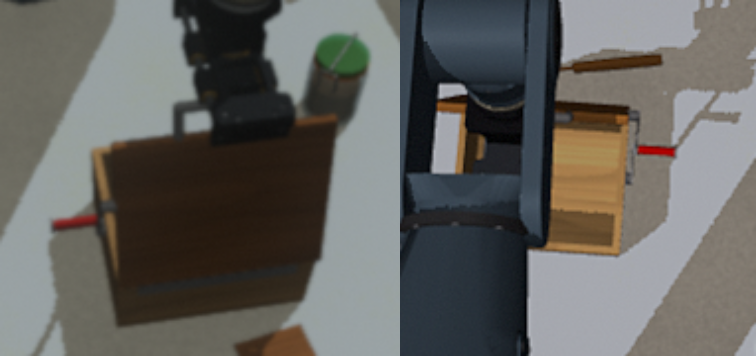

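The lid is up against its stop, since the x force has turned negative. The red pull's middle is at about scene (252,201) and top (269,167). I'll triangulate the knee from those two.

```bash
cat >> h.py <<'E'
def redpull():
    res=[]
    for n in ("scene","top"):
        im=robot.camera(n).astype(int);b,g,r=im[...,0],im[...,1],im[...,2]
        m=((r>80)&(r>2.6*g)&(r>2.6*b)).astype(np.uint8)
        k,l,s,c=cv2.connectedComponentsWithStats(m); i=1+np.argmax(s[1:,4]); print(n,c[i].round(1),s[i]); res.append(ray(n,c[i]))
    (o1,d1),(o2,d2)=res
    A=np.c_[d1,-d2];x=np.linalg.lstsq(A,o2-o1,rcond=None)[0]
    a,b=o1+x[0]*d1,o2+x[1]*d2; p=(a+b)/2;c,s=np.cos(YAW),np.sin(YAW);v=p[:2]-C
    q=np.array([c*v[0]+s*v[1],-s*v[0]+c*v[1],p[2]])
    print("pull",p.round(4),"gap",np.linalg.norm(a-b).round(4),"bin",q.round(4),"angle",np.arctan2(q[2]-.09,-(q[0]-.01)).round(3)); return p
E
python3 - <<'E'
from h import *
redpull()
for t in(2.0,2.08): print(bw(.01-.075*np.cos(t),-.162,.09+.075*np.sin(t)))
E
```

```text
scene [254.2 199.2] [245 197  18   5  50]
top [269.1 165.8] [260 164  19   5  72]
pull [ 0.6362 -0.0676  0.1604] gap 0.0008 bin [ 0.0414 -0.1568  0.1604] angle 1.99
[ 0.63563303 -0.07277524  0.15819731]
[ 0.64096606 -0.0732028   0.15548497]
```

Call:
jog_arm(motion=[0,0.1,-0.02,0,0,0,1,0,0.1,-0.02,0,0,0,1,0,0,0,0,0,0,1,0,0,0,0,0,0,1,0,0,0,0,0,0,1])

```text
time: 8.48
position: [0.6513, 0.0874, 0.3243]
tool_rot: [0.735, 0.678, -0.013, -0.012]
ft_force: [-19.8, -5.2, -15.2]
grip_width: 0.01
grip_force: 25.8
```

Run:
```python
from h import *
st();redpull()
```

```text
t 8.475 p [0.6513 0.0874 0.3243] y [ 0.996 -0.08  -0.036] z [-0.036 -0.001 -0.999] F [-19.8  -5.2 -15.2] w 0.01 g 25.814495980739594 q [-0.04  0.51  1.2  -0.    1.46  0.04]
scene [254.3 199.2] [245 197  19   5  52]
top [269.  165.8] [260 164  19   5  72]
pull [ 0.6362 -0.0673  0.1603] gap 0.001 bin [ 0.0413 -0.1565  0.1603] angle 1.99
```

Call:
jog_arm(motion=[0,-0.1,0.04,0,0,0,1,0,-0.1,0.04,0,0,0,1,0,0,0,0,0,0,1,0,0,0,0,0,0,1])

```text
time: 9.07
position: [0.6499, 0.0876, 0.3239]
tool_rot: [0.735, 0.678, -0.007, -0.006]
ft_force: [-8.7, -4.9, -13.5]
grip_width: 0.0108
grip_force: 25.7
```

Run:
```python
from h import *
st();redpull()
```

```text
t 9.075 p [0.6499 0.0876 0.3239] y [ 0.997 -0.08  -0.018] z [-0.018 -0.001 -1.   ] F [ -8.7  -4.9 -13.5] w 0.0108 g 25.677317082881927 q [-0.04  0.5   1.22 -0.    1.44  0.04]
scene [254.2 199.3] [245 197  18   5  49]
top [269.2 165.8] [260 164  19   5  73]
pull [ 0.6363 -0.0676  0.1603] gap 0.0005 bin [ 0.0415 -0.1568  0.1603] angle 1.992
```

Call:
jog_arm(motion=[0,-0.1,0.03,0,0,0,1,0,-0.1,0.03,0,0,0,1,0,0,0,0,0,0,1,0,0,0,0,0,0,1,0,0,0,0,0,0,1])

```text
time: 9.8
position: [0.6475, 0.0879, 0.3232]
tool_rot: [0.735, 0.678, -0.001, -0.001]
ft_force: [1.5, -5.3, -15.4]
grip_width: 0.0104
grip_force: 25.7
```

Run:
```python
from h import *
st();redpull()
```

```text
t 9.8 p [0.6475 0.0879 0.3232] y [ 0.997 -0.081 -0.003] z [-0.003 -0.001 -1.   ] F [  1.5  -5.3 -15.4] w 0.0104 g 25.70526123046875 q [-0.04  0.49  1.24 -0.    1.41  0.05]
scene [254.1 201. ] [245 199  19   5  51]
top [269.4 164.4] [260 162  19   5  68]
pull [ 0.6403 -0.0686  0.1589] gap 0.001 bin [ 0.0455 -0.1575  0.1589] angle 2.047
```

Call:
jog_arm(motion=[0,-0.05,0.06,0,0,0,1,0,-0.05,0.06,0,0,0,1,0,0,0,0,0,0,1,0,0,0,0,0,0,1,0,0,0,0,0,0,1])

```text
time: 10.52
position: [0.6469, 0.088, 0.323]
tool_rot: [0.735, 0.678, 0.003, 0.003]
ft_force: [4.7, -4.9, -3.9]
grip_width: 0.0101
grip_force: 25.1
```

Run:
```python
from h import *
st();redpull()
```

```text
t 10.525 p [0.6469 0.088  0.323 ] y [ 0.997 -0.081  0.009] z [ 0.009 -0.001 -1.   ] F [ 4.7 -4.9 -3.9] w 0.0101 g 25.05795657634735 q [-0.04  0.48  1.25 -0.    1.4   0.05]
scene [254. 201.] [245 199  18   5  48]
top [269.3 164.3] [260 162  19   5  69]
pull [ 0.6404 -0.0686  0.1586] gap 0.0016 bin [ 0.0456 -0.1575  0.1586] angle 2.05
```

Call:
jog_arm(motion=[0,0,0,0,0,0,0.5,0,0,0,0,0,0,0.5,0,0,0,0,0,0,0.4,0,0,0,0,0,0,0.4])

```text
time: 11.12
position: [0.6445, 0.0899, 0.3203]
tool_rot: [0.735, 0.678, 0.001, -0.0]
ft_force: [-0.1, 0.7, 0.2]
grip_width: 0.0254
grip_force: 0.0
```

Run:
```python
from h import *
st();redpull()
t=np.array([.392,-.352]);R=ori(-50)
o=robot.get_obs();p=np.array(o["position"])
s=rows([(p+[-.002,0,.07],ori(-4.6),4)],hand=.3)
# tin: yaw -50 at hover
s=rows([([.50,-.10,.33],ori(-30),8),([.392,-.352,.20],ori(-50),8)],start=s,hand=-1)
```

```text
t 11.125 p [0.6445 0.0899 0.3203] y [ 0.997 -0.08   0.002] z [ 0.002  0.002 -1.   ] F [-0.1  0.7  0.2] w 0.0254 g 0.0 q [-0.03  0.49  1.26  0.    1.4   0.05]
scene [254.2 201. ] [245 199  19   5  52]
top [269.4 164.4] [260 162  19   5  68]
pull [ 0.6403 -0.0685  0.1588] gap 0.0009 bin [ 0.0456 -0.1574  0.1588] angle 2.048
[0, -0.01, -0.44, 0, -0.01, 0, 0.3, 0, -0.01, -0.44, 0.01, -0.01, 0, 0.3, 0, -0.01, -0.44, 0, 0, 0, 0.3, 0, -0.02, -0.43, 0.01, -0.01, 0, 0.3]
[-0.63, -0.4, 0.19, 0, 0, 0.79, -1, -0.65, -0.36, 0.19, 0, 0, 0.79, -1, -0.67, -0.32, 0.19, 0, 0, 0.8, -1, -0.68, -0.29, 0.19, 0, 0, 0.79, -1, -0.7, -0.25, 0.18, 0, 0, 0.8, -1, -0.71, -0.21, 0.19, 0, 0, 0.79, -1, -0.72, -0.17, 0.18, 0, 0, 0.8, -1, -0.73, -0.13, 0.19, 0, 0.01, 0.79, -1, -0.85, 0.1, 0.41, 0, 0, 0.63, -1, -0.85, 0.14, 0.41, 0, 0, 0.62, -1, -0.84, 0.18, 0.4, 0, 0, 0.63, -1, -0.83, 0.21, 0.41, 0, 0, 0.62, -1]
[-0.82, 0.25, 0.4, 0, 0, 0.63, -1, -0.81, 0.28, 0.41, 0, 0, 0.62, -1, -0.79, 0.32, 0.4, 0, 0, 0.63, -1, -0.78, 0.35, 0.41, 0, 0, 0.62, -1]
```

Call:
jog_arm(motion=[0,-0.01,-0.44,0,0,0,0.4,0,-0.01,-0.44,0,0,0,0.4,0,-0.01,-0.44,0,0,0,0.3,0,-0.02,-0.43,0,0,0,0.3])

```text
time: 11.72
position: [0.6424, 0.0896, 0.3902]
tool_rot: [0.735, 0.678, 0.001, -0.0]
ft_force: [-0.6, 0.3, -0.2]
grip_width: 0.0302
grip_force: 0.0
```

Call:
jog_arm(motion=[-0.63,-0.4,0.19,0,0,0.79,-1,-0.65,-0.36,0.19,0,0,0.79,-1,-0.67,-0.32,0.19,0,0,0.8,-1,-0.68,-0.29,0.19,0,0,0.79,-1,-0.7,-0.25,0.18,0,0,0.8,-1,-0.71,-0.21,0.19,0,0,0.79,-1,-0.72,-0.17,0.18,0,0,0.8,-1,-0.73,-0.13,0.19,0,0.01,0.79,-1,-0.85,0.1,0.41,0,0,0.63,-1,-0.85,0.14,0.41,0,0,0.62,-1,-0.84,0.18,0.4,0,0,0.63,-1,-0.83,0.21,0.41,0,0,0.62,-1])

```text
time: 13.22
position: [0.4459, -0.2275, 0.2637]
tool_rot: [0.907, 0.422, 0.001, -0.0]
ft_force: [-0.2, 0.1, -0.7]
grip_width: 0.0874
grip_force: 0.0
```

Call:
jog_arm(motion=[-0.82,0.25,0.4,0,0,0.63,-1,-0.81,0.28,0.41,0,0,0.62,-1,-0.79,0.32,0.4,0,0,0.63,-1,-0.78,0.35,0.41,0,0,0.62,-1,0,0,0,0,0,0,-1,0,0,0,0,0,0,-1])

```text
time: 13.98
position: [0.3925, -0.3517, 0.1988]
tool_rot: [0.94, 0.342, 0.001, -0.001]
ft_force: [1.0, 0.9, 0.5]
grip_width: 0.0873
grip_force: 0.0
```

Run:
```python
from h import *
st(); o=robot.get_obs(); im=robot.camera("wrist"); cv2.imwrite("pics/w2.png",im)
import pickle; pickle.dump(dict(o),open("w2.pkl","wb"))
```

```text
t 13.975 p [ 0.3925 -0.3517  0.1988] y [ 0.643 -0.766 -0.001] z [ 0.002  0.003 -1.   ] F [1.  0.9 0.5] w 0.0873 g 0.0 q [-0.94  0.44  1.71  0.    0.98 -0.07]
```

View pics/w2.png

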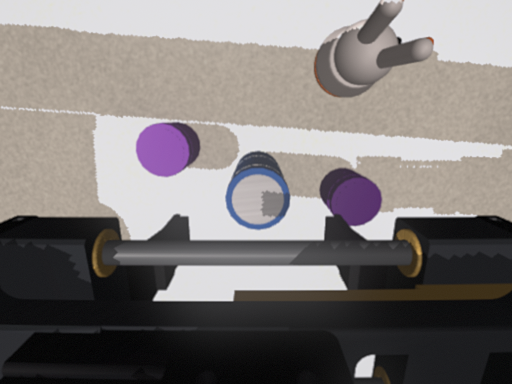

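The blue tin's top shows as an ellipse centred at (258,198), midway between the fingers. The purple tins are at (164,150) and (353,198).

Run:
```python
from h import *
import pickle;o=pickle.load(open("w2.pkl","rb"))
p=plane("wrist",(258,198),.12,o);print(p)
rows([([p[0],p[1],.101],ori(-50),6)],hand=-1)
```

```text
[ 0.39233147 -0.35212367  0.12      ]
[0, 0, 0.41, 0, -0.01, 0, -1, 0, 0, 0.41, 0, -0.01, 0, -1, -0.01, 0, 0.41, 0, -0.01, 0, -1, 0, 0, 0.41, 0, 0, 0, -1, -0.01, 0, 0.41, 0, -0.01, 0.01, -1, 0, 0.01, 0.4, -0.01, 0, 0, -1]
```

Call:
jog_arm(motion=[0,0,0.41,0,-0.01,0,-1,0,0,0.41,0,-0.01,0,-1,0,0,0.41,0,-0.01,0,-1,0,0,0.41,0,0,0,-1,-0.01,0,0.41,0,-0.01,0,-1,0,0,0.4,0,0,0,-1,0,0,0,0,0,0,0.6,0,0,0,0,0,0,0.6,0,0,0,0,0,0,0.6,0,0,0,0,0,0,0.6], grip_force=18)

```text
time: 15.28
position: [0.3923, -0.3526, 0.1011]
tool_rot: [0.94, 0.342, -0.0, 0.0]
ft_force: [0.7, -0.0, 0.8]
grip_width: 0.0566
grip_force: 18.0
```

Run:
```python
from h import *
st()
o=robot.get_obs();p=np.array(o["position"]);R=Rn.from_quat(o["tool_rot"])
d=bw(-.025,0,0);print(d)
q=p+[0,0,.14]
s=rows([(q,R,5),([.47,-.20,.30],ori(-70),10)],hand=.6)
s=rows([([d[0],d[1],.22],ori(-94.6),9)],start=s,hand=.6)
```

```text
t 15.275 p [ 0.3923 -0.3526  0.1011] y [ 0.643 -0.766  0.001] z [ 0.    -0.001 -1.   ] F [ 0.7 -0.   0.8] w 0.0566 g 18.000334943644702 q [-0.94  0.6   1.79 -0.    0.75 -0.07]
[0.58257996 0.09399787 0.        ]
[0, 0, -0.7, 0, 0, 0, 0.6, 0, 0, -0.7, 0, 0, 0, 0.6, 0, 0, -0.7, 0, 0, 0, 0.6, 0, 0, -0.7, 0, 0, 0, 0.6, 0, 0, -0.7, 0, 0, 0, 0.6, 0.39, -0.17, -0.15, 0, 0, 0.5, 0.6, 0.39, -0.18, -0.15, 0, 0, 0.5, 0.6, 0.38, -0.19, -0.15, 0, 0, 0.5, 0.6, 0.37, -0.21, -0.15, 0, 0, 0.5, 0.6, 0.37, -0.22, -0.15, 0, 0, 0.5, 0.6, 0.36, -0.23, -0.15, 0, 0, 0.5, 0.6, 0.35, -0.25, -0.14, 0, 0, 0.5, 0.6]
[0.34, -0.26, -0.15, 0, 0, 0.5, 0.6, 0.34, -0.27, -0.14, 0.01, 0, 0.5, 0.6, 0.32, -0.28, -0.15, 0, 0, 0.5, 0.6]
[0.57, -0.66, 0.22, 0, 0, 0.68, 0.6, 0.54, -0.69, 0.22, 0, 0, 0.68, 0.6, 0.51, -0.71, 0.22, 0, 0, 0.68, 0.6, 0.47, -0.73, 0.22, 0, 0, 0.68, 0.6, 0.44, -0.76, 0.22, 0, 0, 0.69, 0.6, 0.4, -0.78, 0.23, 0, 0, 0.68, 0.6, 0.37, -0.79, 0.22, 0, 0, 0.69, 0.6, 0.33, -0.81, 0.23, 0, 0, 0.68, 0.6, 0.28, -0.83, 0.22, 0, 0, 0.69, 0.6]
```

Call:
jog_arm(motion=[0,0,-0.3,0,0,0,0.6,0,0,-0.7,0,0,0,0.6,0,0,-0.7,0,0,0,0.6,0,0,-0.7,0,0,0,0.6,0,0,-0.7,0,0,0,0.6,0,0,-0.4,0,0,0,0.6,0.39,-0.17,-0.15,0,0,0.5,0.6,0.39,-0.18,-0.15,0,0,0.5,0.6,0.38,-0.19,-0.15,0,0,0.5,0.6,0.37,-0.21,-0.15,0,0,0.5,0.6,0.37,-0.22,-0.15,0,0,0.5,0.6,0.36,-0.23,-0.15,0,0,0.5,0.6])

```text
time: 16.77
position: [0.4385, -0.2601, 0.2773]
tool_rot: [0.97, 0.241, -0.0, -0.0]
ft_force: [0.8, 0.0, -2.0]
grip_width: 0.0565
grip_force: 18.0
```

Call:
jog_arm(motion=[0.35,-0.25,-0.14,0,0,0.5,0.6,0.34,-0.26,-0.15,0,0,0.5,0.6,0.34,-0.27,-0.14,0.01,0,0.5,0.6,0.32,-0.28,-0.15,0,0,0.5,0.6,0.57,-0.66,0.22,0,0,0.68,0.6,0.54,-0.69,0.22,0,0,0.68,0.6,0.51,-0.71,0.22,0,0,0.68,0.6,0.47,-0.73,0.22,0,0,0.68,0.6,0.44,-0.76,0.22,0,0,0.69,0.6,0.4,-0.78,0.23,0,0,0.68,0.6,0.37,-0.79,0.22,0,0,0.69,0.6,0.33,-0.81,0.23,0,0,0.68,0.6])

```text
time: 18.27
position: [0.57, 0.0626, 0.229]
tool_rot: [1.0, -0.017, -0.0, -0.0]
ft_force: [-0.2, 0.2, -1.4]
grip_width: 0.0565
grip_force: 18.0
```

Call:
jog_arm(motion=[0.28,-0.83,0.22,0,0,0.69,0.6,0,0,0,0,0,0,0.6,0,0,0,0,0,0,0.6])

```text
time: 18.65
position: [0.5818, 0.094, 0.2202]
tool_rot: [0.999, -0.04, -0.001, -0.0]
ft_force: [-1.2, -0.4, -2.0]
grip_width: 0.0564
grip_force: 18.0
```

Run:
```python
from h import *
st();redpull()
d=bw(-.025,0,0)
rows([([d[0],d[1],.075],ori(-94.6),7),([d[0],d[1],.054],ori(-94.6),4)],hand=.6)
```

```text
t 18.65 p [0.5818 0.094  0.2202] y [-0.08  -0.997 -0.   ] z [-0.001  0.    -1.   ] F [-1.2 -0.4 -2. ] w 0.0564 g 17.999958219006658 q [-0.03  0.5   1.54  0.    1.11  1.62]
scene [254.3 200.8] [246 200  17   3  20]
top [269.5 164.2] [261 162  18   5  53]
pull [ 0.6406 -0.0686  0.1598] gap 0.0004 bin [ 0.0458 -0.1574  0.1598] angle 2.045
[0, 0, 0.52, 0, 0, 0, 0.6, 0, 0, 0.52, 0, 0, 0, 0.6, 0, 0, 0.52, 0, 0, 0, 0.6, 0, 0, 0.52, 0, 0, 0, 0.6, 0, 0, 0.52, 0, 0, 0, 0.6, 0.01, -0.01, 0.52, 0, 0, -0.01, 0.6, 0, 0, 0.52, -0.01, 0.01, 0, 0.6, 0, 0, 0.13, 0, 0, 0, 0.6, 0, 0, 0.13, 0, 0, 0, 0.6, 0, 0, 0.13, 0, 0, 0, 0.6, 0, 0, 0.13, 0, 0, 0, 0.6]
```

Call:
jog_arm(motion=[0,0,0.3,0,0,0,0.6,0,0,0.52,0,0,0,0.6,0,0,0.52,0,0,0,0.6,0,0,0.52,0,0,0,0.6,0,0,0.52,0,0,0,0.6,0,0,0.52,0,0,0,0.6,0,0,0.52,0,0,0,0.6,0,0,0.3,0,0,0,0.6,0,0,0.16,0,0,0,0.6,0,0,0.15,0,0,0,0.6,0,0,0.12,0,0,0,0.6,0,0,0,0,0,0,0.6])

```text
time: 20.25
position: [0.5821, 0.0945, 0.0539]
tool_rot: [0.999, -0.04, -0.0, -0.0]
ft_force: [-0.7, 0.4, -2.4]
grip_width: 0.0566
grip_force: 18.0
```

Call:
jog_arm(motion=[0,0,0.04,0,0,0,0.6,0,0,0.03,0,0,0,0.6,0,0,0,0,0,0,0.6])

```text
time: 20.62
position: [0.5822, 0.0945, 0.0512]
tool_rot: [0.999, -0.04, -0.0, -0.0]
ft_force: [1.0, 0.2, -2.3]
grip_width: 0.0567
grip_force: 18.0
```

Call:
jog_arm(motion=[0,0,0.03,0,0,0,0.6,0,0,0,0,0,0,0.6])

```text
time: 20.88
position: [0.5823, 0.0945, 0.0511]
tool_rot: [0.999, -0.04, -0.0, -0.0]
ft_force: [-2.0, 0.2, 6.9]
grip_width: 0.0566
grip_force: 18.0
```

Contact with the floor: Fz went from -2.3 to +6.9. I'll release, rise clear and plan the approach to the pull.

Call:
jog_arm(motion=[0,0,0,0,0,0,0.2,0,0,0,0,0,0,-0.1,0,0,0,0,0,0,-0.5,0,0,0,0,0,0,-0.8,0,0,-0.3,0,0,0,-0.8,0,0,-0.6,0,0,0,-0.8,0,0,-0.8,0,0,0,-0.8,0,0,-0.8,0,0,0,-0.8,0,0,-0.8,0,0,0,-0.8,0,0,-0.8,0,0,0,-0.8,0,0,-0.8,0,0,0,-0.8,0,0,0,0,0,0,-0.8])

```text
time: 22.38
position: [0.5842, 0.0943, 0.2495]
tool_rot: [0.999, -0.04, 0.003, -0.0]
ft_force: [0.0, 0.3, -0.1]
grip_width: 0.0781
grip_force: 0.0
```

```bash
cat >> h.py <<'E'
LEAN=30.
def pullpose(t,back=0.,y=-.168):
    R=ori(np.degrees(YAW),LEAN);g=bw(.01-.075*np.cos(t),y,.09+.075*np.sin(t))
    return g+R.as_matrix()[:,2]*(.008-back),R
E
python3 - <<'E'
from h import *
st(); 
b=robot.camera("top");w=robot.camera("wrist")
cv2.imwrite("pics/tin.png",np.hstack([cv2.resize(b[90:270,140:320],(384,384)),cv2.resize(w,(400,384))[:,:]]))
P,R=pullpose(2.08,.08)
m=bw(-.12,-.24,.30)
s=rows([(m,ori(-35,12),15),(P,R,9)],hand=0)
P,R=pullpose(2.08)
rows([(P,R,8)],start=s,hand=0)
E
```

```text
t 22.375 p [0.5842 0.0943 0.2495] y [-0.08  -0.997 -0.001] z [ 0.007  0.001 -1.   ] F [ 0.   0.3 -0.1] w 0.0781 g 0.0 q [-0.03  0.46  1.51  0.    1.17  1.62]
[-0.16, 0.4, -0.09, 0.1, 0.18, -0.99, 0, -0.18, 0.39, -0.1, 0.1, 0.18, -0.99, 0, -0.21, 0.37, -0.1, 0.1, 0.18, -0.99, 0, -0.23, 0.36, -0.11, 0.1, 0.18, -0.99, 0, -0.26, 0.34, -0.11, 0.1, 0.18, -0.99, 0, -0.28, 0.32, -0.12, 0.1, 0.18, -0.99, 0, -0.3, 0.3, -0.12, 0.1, 0.18, -0.99, 0, -0.31, 0.28, -0.13, 0.1, 0.18, -0.99, 0, -0.33, 0.26, -0.13, 0.1, 0.19, -0.99, 0, -0.35, 0.23, -0.14, 0.11, 0.18, -0.99, 0, -0.36, 0.2, -0.15, 0.1, 0.19, -0.99, 0, -0.37, 0.18, -0.15, 0.11, 0.18, -0.99, 0]
[-0.38, 0.15, -0.16, 0.1, 0.19, -0.99, 0, -0.39, 0.13, -0.16, 0.11, 0.18, -0.99, 0, -0.39, 0.09, -0.17, 0.1, 0.19, -0.99, 0, 0.27, 0.35, 0.29, 0.3, 0.49, -0.79, 0, 0.24, 0.37, 0.29, 0.3, 0.49, -0.79, 0, 0.2, 0.39, 0.29, 0.31, 0.49, -0.79, 0, 0.17, 0.4, 0.29, 0.31, 0.49, -0.79, 0, 0.14, 0.42, 0.29, 0.3, 0.49, -0.79, 0, 0.11, 0.43, 0.28, 0.31, 0.49, -0.79, 0, 0.07, 0.44, 0.27, 0.3, 0.48, -0.79, 0, 0.04, 0.45, 0.27, 0.31, 0.49, -0.8, 0, 0.01, 0.46, 0.26, 0.3, 0.48, -0.79, 0]
[0, 0, 0.25, 0, 0, 0, 0, 0, 0, 0.25, 0, 0, 0, 0, 0, 0, 0.25, 0, 0, 0, 0, 0, 0, 0.25, 0, 0, 0, 0, 0, 0, 0.25, 0, 0, 0, 0, 0, 0, 0.25, 0, 0, 0, 0, 0, 0, 0.25, 0, 0, 0, 0, 0, 0, 0.25, 0, 0, 0, 0]
```

View pics/tin.png

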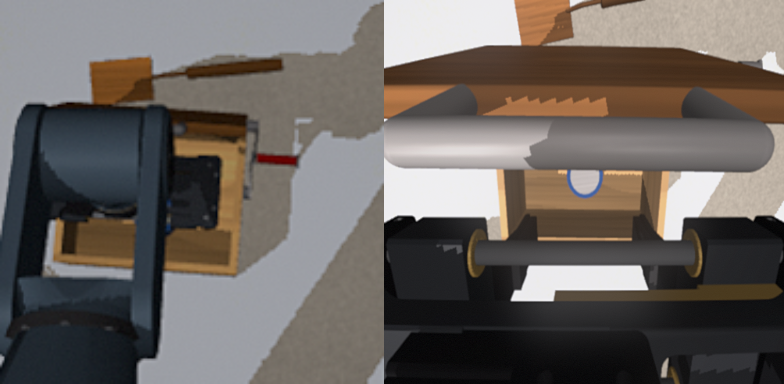

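The tin's blue-ringed top shows at (585,178) in the wrist half, seen as a round ring on the bin floor, so it is upright. Before turning I'll back off a little to the front for clearance from the handle.

Call:
jog_arm(motion=[-0.5,0,0,0,0,0,-0.5,-0.8,0,0,0,0,0,0,-0.4,0,0,0,0,0,0,0,0,0,0,0,0,0])

```text
time: 22.98
position: [0.5135, 0.0999, 0.2454]
tool_rot: [0.999, -0.04, -0.001, -0.0]
ft_force: [0.6, 0.2, -0.4]
grip_width: 0.0476
grip_force: 0.0
```

Run:
```python
from h import *
st()
P,R=pullpose(2.08,.08)
m=bw(-.12,-.24,.30)
s=rows([(m,ori(-35,12),15),(P,R,9)],hand=.15)
```

```text
t 22.975 p [0.5135 0.0999 0.2454] y [-0.08  -0.997 -0.001] z [-0.002  0.001 -1.   ] F [ 0.6  0.2 -0.4] w 0.0476 g 0.0 q [-0.02  0.38  1.67  0.    1.1   1.63]
[-0.04, 0.4, -0.09, 0.1, 0.18, -0.99, 0.15, -0.07, 0.4, -0.09, 0.1, 0.18, -0.99, 0.15, -0.1, 0.39, -0.1, 0.1, 0.18, -0.99, 0.15, -0.12, 0.38, -0.1, 0.1, 0.18, -0.99, 0.15, -0.15, 0.37, -0.11, 0.1, 0.18, -0.99, 0.15, -0.17, 0.36, -0.11, 0.1, 0.19, -0.99, 0.15, -0.19, 0.35, -0.12, 0.1, 0.19, -0.99, 0.15, -0.21, 0.33, -0.12, 0.1, 0.18, -0.99, 0.15, -0.23, 0.32, -0.13, 0.1, 0.19, -0.99, 0.15, -0.25, 0.3, -0.13, 0.1, 0.18, -0.99, 0.15, -0.27, 0.28, -0.14, 0.1, 0.19, -0.99, 0.15, -0.29, 0.26, -0.14, 0.11, 0.19, -0.99, 0.15]
[-0.31, 0.23, -0.15, 0.1, 0.18, -0.99, 0.15, -0.32, 0.21, -0.15, 0.11, 0.19, -0.99, 0.15, -0.33, 0.19, -0.16, 0.1, 0.18, -0.98, 0.15, 0.27, 0.35, 0.29, 0.3, 0.49, -0.79, 0.15, 0.24, 0.37, 0.29, 0.31, 0.49, -0.79, 0.15, 0.21, 0.39, 0.29, 0.3, 0.49, -0.79, 0.15, 0.17, 0.4, 0.29, 0.31, 0.49, -0.79, 0.15, 0.14, 0.42, 0.28, 0.3, 0.49, -0.79, 0.15, 0.11, 0.43, 0.28, 0.31, 0.49, -0.79, 0.15, 0.07, 0.44, 0.28, 0.31, 0.48, -0.8, 0.15, 0.04, 0.45, 0.27, 0.3, 0.49, -0.79, 0.15, 0.01, 0.45, 0.25, 0.3, 0.48, -0.8, 0.15]
```

Call:
jog_arm(motion=[-0.04,0.4,-0.09,0.1,0.18,-0.99,0.15,-0.07,0.4,-0.09,0.1,0.18,-0.99,0.15,-0.1,0.39,-0.1,0.1,0.18,-0.99,0.15,-0.12,0.38,-0.1,0.1,0.18,-0.99,0.15,-0.15,0.37,-0.11,0.1,0.18,-0.99,0.15,-0.17,0.36,-0.11,0.1,0.19,-0.99,0.15,-0.19,0.35,-0.12,0.1,0.19,-0.99,0.15,-0.21,0.33,-0.12,0.1,0.18,-0.99,0.15,-0.23,0.32,-0.13,0.1,0.19,-0.99,0.15,-0.25,0.3,-0.13,0.1,0.18,-0.99,0.15,-0.27,0.28,-0.14,0.1,0.19,-0.99,0.15,-0.29,0.26,-0.14,0.11,0.19,-0.99,0.15])

```text
time: 24.48
position: [0.4804, -0.092, 0.2898]
tool_rot: [0.927, 0.366, 0.077, -0.038]
ft_force: [0.1, -0.0, -1.2]
grip_width: 0.037
grip_force: 0.0
```

Call:
jog_arm(motion=[-0.31,0.23,-0.15,0.1,0.18,-0.99,0.15,-0.32,0.21,-0.15,0.11,0.19,-0.99,0.15,-0.33,0.19,-0.16,0.1,0.18,-0.98,0.15,0.27,0.35,0.29,0.3,0.49,-0.79,0.15,0.24,0.37,0.29,0.31,0.49,-0.79,0.15,0.21,0.39,0.29,0.3,0.49,-0.79,0.15,0.17,0.4,0.29,0.31,0.49,-0.79,0.15,0.14,0.42,0.28,0.3,0.49,-0.79,0.15,0.11,0.43,0.28,0.31,0.49,-0.79,0.15,0.07,0.44,0.28,0.31,0.48,-0.8,0.15,0.04,0.45,0.27,0.3,0.49,-0.79,0.15,0.01,0.45,0.25,0.3,0.48,-0.8,0.15])

```text
time: 25.98
position: [0.6403, -0.1163, 0.2177]
tool_rot: [0.709, 0.656, 0.191, -0.174]
ft_force: [-0.0, 0.1, -0.2]
grip_width: 0.0371
grip_force: 0.0
```

Call:
jog_arm(motion=[0,0,0,0,0,0,0.15,0,0,0,0,0,0,0.15])

```text
time: 26.22
position: [0.6385, -0.1156, 0.2184]
tool_rot: [0.71, 0.655, 0.19, -0.175]
ft_force: [0.2, 0.1, 0.3]
grip_width: 0.0371
grip_force: 0.0
```

Run:
```python
from h import *
st();o=robot.get_obs();w=robot.camera("wrist");cv2.imwrite("pics/w3.png",w)
import pickle; pickle.dump(dict(o),open("w3.pkl","wb"))
P,R=pullpose(2.08,.08);print(P)
```

```text
t 26.225 p [ 0.6385 -0.1156  0.2184] y [ 0.997 -0.081  0.001] z [ 0.042  0.498 -0.866] F [0.2 0.1 0.3] w 0.0371 g 0.0 q [-0.56  0.66  1.34  0.47  1.42 -0.62]
[ 0.63760964 -0.11506847  0.2178388 ]
```

View pics/w3.png

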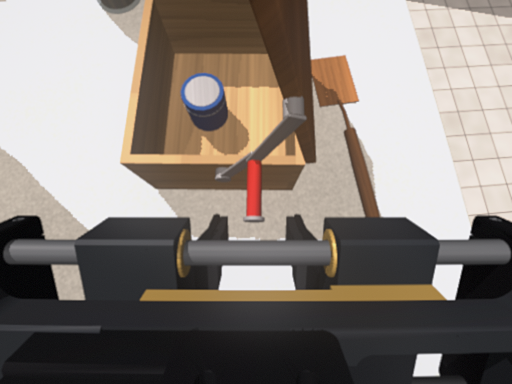

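The wrist picture shows the red pull from (254,160) to (254,217), centred between the fingers. The tin stands upright in the bin at (205,100).

Run:
```python
from h import *
import pickle;o=pickle.load(open("w3.pkl","rb"))
for px in((254,162),(254,217)):print(plane("wrist",px,.156,o))
print(bw(.0466,-.137,.156),bw(.0466,-.187,.156))
P,R=pullpose(2.08);rows([(P,R,7)],hand=.15)
```

```text
[ 0.6406087  -0.04386059  0.156     ]
[ 0.63670226 -0.09328971  0.156     ]
[ 0.64300265 -0.04828586  0.156     ] [ 0.63900691 -0.09812594  0.156     ]
[0, 0, 0.29, 0, 0, 0, 0.15, 0, 0, 0.29, 0.01, 0, 0, 0.15, 0, 0, 0.29, 0, 0, 0, 0.15, 0, -0.01, 0.29, 0.01, 0, 0, 0.15, 0, 0, 0.29, 0, 0, 0, 0.15, 0, -0.01, 0.29, 0.01, 0.01, 0, 0.15, 0, 0, 0.29, 0, 0, 0, 0.15]
```

Call:
jog_arm(motion=[0.03,-0.03,0.29,0,0,0,0.15,0.03,-0.03,0.29,0,0,0,0.15,0,0,0.29,0,0,0,0.15,0,0,0.29,0,0,0,0.15,0,0,0.29,0,0,0,0.15,0,0,0.29,0,0,0,0.15,0,0,0.27,0,0,0,0.15,0,0,0,0,0,0,0.6,0,0,0,0,0,0,1,0,0,0,0,0,0,1,0,0,0,0,0,0,1], grip_force=20)

```text
time: 27.65
position: [0.6397, -0.0734, 0.1508]
tool_rot: [0.71, 0.655, 0.191, -0.174]
ft_force: [-0.9, -1.4, 0.1]
grip_width: 0.0122
grip_force: 20.0
```

Run:
```python
from h import *
st()
o=robot.get_obs();p0=np.array(o["position"]);R=Rn.from_quat(o["tool_rot"])
off=p0-pullpose(2.08)[0];print(off)
way=[(pullpose(t)[0]+off,R,1) for t in np.linspace(2.08,-.59,61)[1:]]
rows(way,hand=1)
```

```text
t 27.65 p [ 0.6397 -0.0734  0.1508] y [ 0.997 -0.08   0.002] z [ 0.042  0.498 -0.866] F [-0.9 -1.4  0.1] w 0.0122 g 19.995374931022525 q [-0.5   0.72  1.42  0.5   1.26 -0.64]
[-0.00105781  0.00180608  0.00219345]
[0.02, -0.07, -0.03, 0, 0, 0, 1, 0.02, -0.08, -0.04, 0, 0, 0, 1, 0.01, -0.08, -0.02, 0, 0, 0, 1, 0.02, -0.07, -0.03, 0, 0, 0, 1, 0.01, -0.08, -0.02, 0, 0, 0, 1, 0.01, -0.08, -0.02, 0, 0, 0, 1, 0.01, -0.09, -0.02, 0, 0, 0, 1, 0.01, -0.08, -0.01, 0, 0, 0, 1, 0, -0.08, -0.01, 0, 0, 0, 1, 0.01, -0.08, 0, 0, 0, 0, 1, 0, -0.09, -0.01, 0, 0, 0, 1, 0, -0.08, 0, 0, 0, 0, 1]
[0, -0.08, 0.01, 0, 0, 0, 1, -0.01, -0.09, 0, 0, 0, 0, 1, 0, -0.08, 0.01, 0, 0, 0, 1, -0.01, -0.08, 0.01, 0, 0, 0, 1, -0.01, -0.08, 0.02, 0, 0, 0, 1, -0.01, -0.08, 0.02, 0, 0, 0, 1, -0.01, -0.08, 0.02, 0, 0, 0, 1, -0.02, -0.08, 0.03, 0, 0, 0, 1, -0.01, -0.08, 0.02, 0, 0, 0, 1, -0.02, -0.07, 0.04, 0, 0, 0, 1, -0.02, -0.08, 0.03, 0, 0, 0, 1, -0.02, -0.07, 0.04, 0, 0, 0, 1]
[-0.03, -0.07, 0.04, 0, 0, 0, 1, -0.02, -0.07, 0.04, 0, 0, 0, 1, -0.03, -0.06, 0.04, 0, 0, 0, 1, -0.02, -0.06, 0.05, 0, 0, 0, 1, -0.03, -0.07, 0.
[... 285 characters left out ...]
, 0.07, 0, 0, 0, 1, -0.04, -0.03, 0.06, 0, 0, 0, 1, -0.04, -0.03, 0.07, 0, 0, 0, 1, -0.04, -0.02, 0.07, 0, 0, 0, 1, -0.04, -0.02, 0.07, 0, 0, 0, 1, -0.04, -0.02, 0.07, 0, 0, 0, 1, -0.04, -0.01, 0.07, 0, 0, 0, 1, -0.04, -0.01, 0.08, 0, 0, 0, 1, -0.04, 0, 0.07, 0, 0, 0, 1, -0.05, 0, 0.07, 0, 0, 0, 1, -0.04, 0, 0.07, 0, 0, 0, 1]
[-0.04, 0.01, 0.07, 0, 0, 0, 1, -0.04, 0.01, 0.08, 0, 0, 0, 1, -0.04, 0.01, 0.07, 0, 0, 0, 1, -0.04, 0.02, 0.07, 0, 0, 0, 1, -0.04, 0.02, 0.07, 0, 0, 0, 1, -0.04, 0.02, 0.07, 0, 0, 0, 1, -0.04, 0.03, 0.07, 0, 0, 0, 1, -0.04, 0.03, 0.06, 0, 0, 0, 1, -0.04, 0.04, 0.07, 0, 0, 0, 1, -0.04, 0.04, 0.06, 0, 0, 0, 1, -0.03, 0.04, 0.07, 0, 0, 0, 1, -0.04, 0.04, 0.06, 0, 0, 0, 1]
```

Call:
jog_arm(motion=[0.02,-0.07,-0.03,0,0,0,1,0.02,-0.08,-0.04,0,0,0,1,0.01,-0.08,-0.02,0,0,0,1,0.02,-0.07,-0.03,0,0,0,1,0.01,-0.08,-0.02,0,0,0,1,0.01,-0.08,-0.02,0,0,0,1,0.01,-0.09,-0.02,0,0,0,1,0.01,-0.08,-0.01,0,0,0,1,0,-0.08,-0.01,0,0,0,1,0.01,-0.08,0,0,0,0,1,0,-0.09,-0.01,0,0,0,1,0,-0.08,0,0,0,0,1], grip_force=30)

```text
time: 29.15
position: [0.6009, -0.0698, 0.1599]
tool_rot: [0.71, 0.655, 0.191, -0.175]
ft_force: [-0.2, -2.0, 3.4]
grip_width: 0.0121
grip_force: 30.0
```

Run:
```python
from h import *
st();redpull()
```

```text
t 29.15 p [ 0.6009 -0.0698  0.1599] y [ 0.997 -0.08   0.001] z [ 0.041  0.498 -0.866] F [-0.2 -2.   3.4] w 0.0121 g 29.985602321103215 q [-0.53  0.67  1.52  0.5   1.24 -0.68]
scene [255.2 186. ] [250 185  11   3  32]
top [266.5 178.1] [259 176  16   5  61]
pull [ 0.6022 -0.0581  0.1692] gap 0.0019 bin [ 0.0067 -0.1501  0.1692] angle 1.529
```

Following well with low forces, and the knee is through the line. I'll carry on along the arc.

Call:
jog_arm(motion=[0,-0.08,0.01,0,0,0,1,-0.01,-0.09,0,0,0,0,1,0,-0.08,0.01,0,0,0,1,-0.01,-0.08,0.01,0,0,0,1,-0.01,-0.08,0.02,0,0,0,1,-0.01,-0.08,0.02,0,0,0,1,-0.01,-0.08,0.02,0,0,0,1,-0.02,-0.08,0.03,0,0,0,1,-0.01,-0.08,0.02,0,0,0,1,-0.02,-0.07,0.04,0,0,0,1,-0.02,-0.08,0.03,0,0,0,1,-0.02,-0.07,0.04,0,0,0,1])

```text
time: 30.75
position: [0.5631, -0.0665, 0.148]
tool_rot: [0.71, 0.655, 0.191, -0.175]
ft_force: [-3.3, 0.4, 0.7]
grip_width: 0.0121
grip_force: 30.0
```

Call:
jog_arm(motion=[-0.03,-0.07,0.04,0,0,0,1,-0.02,-0.07,0.04,0,0,0,1,-0.03,-0.06,0.04,0,0,0,1,-0.02,-0.06,0.05,0,0,0,1,-0.03,-0.07,0.05,0,0,0,1,-0.03,-0.05,0.05,0,0,0,1,-0.03,-0.06,0.06,0,0,0,1,-0.03,-0.05,0.05,0,0,0,1,-0.04,-0.05,0.06,0,0,0,1,-0.03,-0.05,0.06,0,0,0,1,-0.04,-0.04,0.06,0,0,0,1,-0.04,-0.04,0.07,0,0,0,1])

```text
time: 32.25
position: [0.5367, -0.0644, 0.1189]
tool_rot: [0.71, 0.655, 0.191, -0.175]
ft_force: [-1.1, 5.1, -1.5]
grip_width: 0.0119
grip_force: 30.0
```

Run:
```python
from h import *
st();redpull()
print(pullpose(2.08-2.67*36/60)[0]+[-.001,.0018,.0022])
```

```text
t 32.25 p [ 0.5367 -0.0644  0.1189] y [ 0.997 -0.08   0.002] z [ 0.042  0.499 -0.866] F [-1.1  5.1 -1.5] w 0.0119 g 30.003843270242214 q [-0.58  0.67  1.71  0.52  1.09 -0.82]
scene [252.1 175.9] [247 175  11   3  29]
top [264.4 203.5] [257 202  15   4  55]
pull [ 0.5379 -0.0524  0.1279] gap 0.002 bin [-0.0578 -0.1495  0.1279] angle 0.51
[ 0.53698124 -0.06515281  0.11977212]
```

Call:
jog_arm(motion=[-0.03,-0.04,0.06,0,0,0,1,-0.04,-0.03,0.07,0,0,0,1,-0.04,-0.03,0.06,0,0,0,1,-0.04,-0.03,0.07,0,0,0,1,-0.04,-0.02,0.07,0,0,0,1,-0.04,-0.02,0.07,0,0,0,1,-0.04,-0.02,0.07,0,0,0,1,-0.04,-0.01,0.07,0,0,0,1,-0.04,-0.01,0.08,0,0,0,1,-0.04,0,0.07,0,0,0,1,-0.05,0,0.07,0,0,0,1,-0.04,0,0.07,0,0,0,1])

```text
time: 33.85
position: [0.5288, -0.0637, 0.0804]
tool_rot: [0.71, 0.655, 0.191, -0.175]
ft_force: [-0.6, 5.8, -3.8]
grip_width: 0.0119
grip_force: 30.0
```

Call:
jog_arm(motion=[-0.04,0.01,0.07,0,0,0,1,-0.04,0.01,0.08,0,0,0,1,-0.04,0.01,0.07,0,0,0,1,-0.04,0.02,0.07,0,0,0,1,-0.04,0.02,0.07,0,0,0,1,-0.04,0.02,0.07,0,0,0,1,-0.04,0.03,0.07,0,0,0,1,-0.04,0.03,0.06,0,0,0,1,-0.04,0.04,0.07,0,0,0,1])

```text
time: 34.98
position: [0.5365, -0.0644, 0.0514]
tool_rot: [0.71, 0.655, 0.191, -0.175]
ft_force: [-0.5, 5.7, -3.9]
grip_width: 0.0119
grip_force: 30.0
```

Call:
jog_arm(motion=[-0.04,0.04,0.06,0,0,0,1,-0.03,0.04,0.07,0,0,0,1,-0.04,0.04,0.06,0,0,0,1,0,0,0,0,0,0,1,0,0,0,0,0,0,1])

```text
time: 35.6
position: [0.5413, -0.0648, 0.043]
tool_rot: [0.71, 0.655, 0.191, -0.175]
ft_force: [-0.2, 5.9, -3.1]
grip_width: 0.0118
grip_force: 30.0
```

Run:
```python
from h import *
st();redpull()
a=robot.camera("scene");b=robot.camera("top")
cv2.imwrite("pics/shut.png",np.hstack([cv2.resize(a[100:260,220:400],(400,356)),cv2.resize(b[90:270,140:320],(356,356))]))
```

```text
t 35.6 p [ 0.5413 -0.0648  0.043 ] y [ 0.997 -0.081  0.002] z [ 0.042  0.499 -0.866] F [-0.2  5.9 -3.1] w 0.0118 g 30.001519275829196 q [-0.58  0.8   1.72  0.56  0.97 -0.9 ]
scene [249. 193.] [249 193   1   1   1]Traceback (most recent call last):
  File "<stdin>", line 2, in <module>
  File "h.py", line 47, in redpull
    k,l,s,c=cv2.connectedComponentsWithStats(m); i=1+np.argmax(s[1:,4]); print(n,c[i].round(1),s[i]); res.append(ray(n,c[i]))
                                                     ~~~~~~~~~^^^^^^^^^
    return _wrapfunc(a, 'argmax', axis=axis, out=out, **kwds)
    return bound(*args, **kwds)
ValueError: attempt to get argmax of an empty sequence
```

Call:
jog_arm(motion=[-0.03,0.04,0.06,0,0,0,1,0,0,0,0,0,0,1,0,0,0,0,0,0,1])

```text
time: 36.08
position: [0.5419, -0.0646, 0.042]
tool_rot: [0.709, 0.655, 0.191, -0.176]
ft_force: [-4.9, 1.4, 10.5]
grip_width: 0.012
grip_force: 30.0
```

Run:
```python
from h import *
st()
a=robot.camera("scene");b=robot.camera("top")
cv2.imwrite("pics/shut.png",np.hstack([cv2.resize(a[120:250,230:376],(400,356)),cv2.resize(b[130:240,150:280],(400,338))[:356]] if False else [cv2.resize(a[120:250,230:376],(400,356)),cv2.resize(b[130:240,150:280],(400,356))]))
```

```text
t 36.075 p [ 0.5419 -0.0646  0.042 ] y [ 0.997 -0.079  0.001] z [ 0.04   0.5   -0.865] F [-4.9  1.4 10.5] w 0.012 g 29.9631814006716 q [-0.58  0.81  1.71  0.56  0.97 -0.9 ]
```

View pics/shut.png

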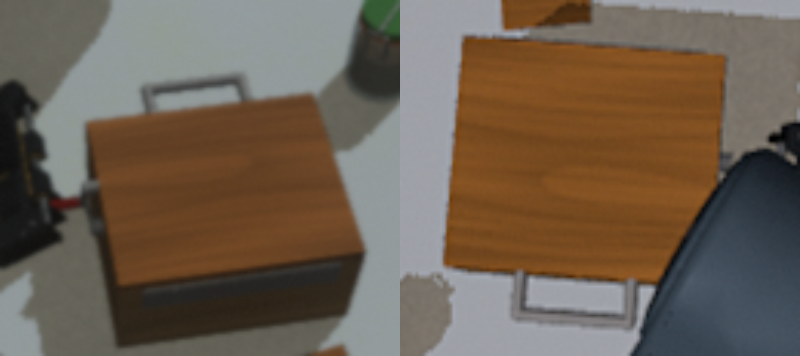

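The lid lies shut on the rim in both views and further motion is resisted by about 10 N. I'll release and retreat along the tool axis.

Call:
jog_arm(motion=[0,0,0,0,0,0,0.7,0,0,0,0,0,0,0.3,0,0,0,0,0,0,0.15,0,0,-0.2,0,0,0,0.15,0,0,-0.4,0,0,0,0.15,0,0,-0.6,0,0,0,0.15,0,0,-0.7,0,0,0,0.15,0,0,-0.8,0,0,0,0.15,0,0,-0.8,0,0,0,0.15,0,0,-0.5,0,0,0,0.15,0,0,0,0,0,0,0.15,0,0,0,0,0,0,0.15])

```text
time: 37.67
position: [0.5356, -0.1446, 0.1788]
tool_rot: [0.71, 0.655, 0.191, -0.175]
ft_force: [-0.4, 0.0, -1.1]
grip_width: 0.0371
grip_force: 0.0
```

Run:
```python
from h import *
st();redpull()
i0=cv2.imread("pics/scene0.png");a=robot.camera("scene")
d=cv2.absdiff(i0,a).max(2)
for n,(x,y) in dict(handle=(303,153),lidR=(345,190),lidL=(275,205),jar=(371,135),lantern=(151,222),spat=(315,270)).items(): print(n,d[y-12:y+12,x-12:x+12].mean().round(1))
```

```text
t 37.675 p [ 0.5356 -0.1446  0.1788] y [ 0.997 -0.081  0.002] z [ 0.042  0.498 -0.866] F [-0.4  0.  -1.1] w 0.0371 g 0.0 q [-0.69  0.61  1.58  0.44  1.29 -0.81]
scene [246.3 194.5] [243 194   8   2  13]
top [265.4 203.6] [258 202  16   4  51]
pull [ 0.5412 -0.0652  0.0489] gap 0.0128 bin [-0.0535 -0.162   0.0489] angle -0.575
handle 19.4
lidR 15.0
lidL 12.8
jar 12.1
lantern 16.0
spat 16.2
```

Run:
```python
from h import *
i0=cv2.cvtColor(cv2.imread("pics/scene0.png"),6).astype(np.float32);a=cv2.cvtColor(robot.camera("scene"),6).astype(np.float32)
for n,(x,y) in dict(handle=(303,153),lidfront=(340,165),lidback=(345,225),jar=(371,135),lantern=(151,222),spat=(315,270),purp=(113,200),purp2=(176,162),tin=(146,178)).items():
    t=i0[y-16:y+16,x-16:x+16];r=cv2.matchTemplate(a[y-24:y+24,x-24:x+24],t,cv2.TM_CCOEFF_NORMED);_,v,_,l=cv2.minMaxLoc(r);print(n,round(v,3),(l[0]-8,l[1]-8))
```

```text
handle 0.981 (0, 0)
lidfront 0.838 (0, 1)
lidback 0.999 (0, 0)
jar 0.941 (0, 0)
lantern 0.777 (0, 0)
spat 1.0 (0, 0)
purp 0.962 (0, 0)
purp2 0.555 (0, 0)
tin 0.782 (0, 1)
```

```bash
python3 -c "
from rig import robot
print(robot.hand_in())"
```

```text
the job is handed in; nothing more can be done
None
```

The upper blue tin stands upright in the bin with the lid shut and the gripper clear. The stay was locked and later broken in the order asked, the other items did not visibly move, and I handed the job in at about 38 s; no verdict was returned.

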